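# Snap the loose bead tubes home in their clips

### The job

Before the bead rack can be carried indoors its tubes must be clipped in, but two of the four only lie loose on top of their spring clips. Press each of those two down until it has snapped fully home in both its clips and lies level and as deep as the tubes that are already in. All four tubes must end up snapped home in the rack; leave the spoon rest and the jump-ring opener where they are.

Things in the scene. Friction and masses are not known exactly. Their poses are not given: they have to be found in the camera images.
- rack: Clear polycarbonate rack, 170 mm (x) by 236 mm (y), flat and fixed on the table on rubber feet; origin under its centre at table height, z up. It has four places side by side at y = -72, -24, +24 and +72 mm, each with two steel spring clips at x = -52 and +52 mm, 12 mm wide along x, opening upward. Between the clips only the base sheet lies below the tubes, its top 10 mm above the table.
- place_1 (a point): Place at rack y = -72 mm: this point is where the centre of a fully home tube lies, 39 mm above the table and midway between the two clips; axes as the rack's. A tube pressed straight down spreads the leaves of a clip and snaps under their lips onto a saddle 26 mm above the table; its top is then at 52 mm, the lips' ends about 1 mm lower. Each clip takes about 5 to 9 N to snap.
- place_2 (a point): Place at rack y = -24 mm: centre of a fully home tube there, 39 mm above the table; as place_1. Pressed over one clip, that end of a loose tube goes in first and the other end stays up until it is pressed in turn (the first end then settles fully); pressed midway, about 10 to 13 N, both ends or only one may go in.
- place_3 (a point): Place at rack y = +24 mm: centre of a fully home tube there, 39 mm above the table; as place_1.
- place_4 (a point): Place at rack y = +72 mm: centre of a fully home tube there, 39 mm above the table; as place_1.
- tube_a_center (a point): Centre of a clear bead tube, 26 mm in diameter, 170 mm long, about 60 g, with a 29 mm wide, 15 mm long black cap on each end. x runs along the tube. The four tubes are alike and lie along the rack's x, one in each place, in any order. At the start this tube only lies loose on the flared lips of its two clips, its centre about 56 mm above the table.
- tube_b_center (a point): Centre of a clear bead tube, 26 mm in diameter, 170 mm long, about 60 g, with a 29 mm wide, 15 mm long black cap on each end. x runs along the tube. The four tubes are alike and lie along the rack's x, one in each place, in any order. At the start this tube is already snapped home, its centre 39 mm above the table.
- tube_c_center (a point): Centre of a clear bead tube, 26 mm in diameter, 170 mm long, about 60 g, with a 29 mm wide, 15 mm long black cap on each end. x runs along the tube. The four tubes are alike and lie along the rack's x, one in each place, in any order. At the start this tube only lies loose on the flared lips of its two clips, its centre about 56 mm above the table.
- tube_d_center (a point): Centre of a clear bead tube, 26 mm in diameter, 170 mm long, about 60 g, with a 29 mm wide, 15 mm long black cap on each end. x runs along the tube. The four tubes are alike and lie along the rack's x, one in each place, in any order. At the start this tube is already snapped home, its centre 39 mm above the table.
- spoon_rest: White glazed ceramic spoon rest: round dish 104 mm across and 20 mm high with a 75 mm long handle towards its -x, a few beads in it; loose, to be left alone. Origin under the middle of the dish.
- bead_mat: Grey silicone bead mat block, 200 x 150 x 10 mm, lying flat and fixed. Origin under its centre.
- ring_opener: Flat steel jump-ring opener, 116 mm long along x, 11 mm wide (19 mm at its round middle), 5 mm thick, lying loose on the bead mat, to be left alone. Origin under its centre.
Things that resemble listed ones, but are neither listed nor needed, are in the scene too. Leave any green or purple look-alike of the part that bears tube_c_center alone. Leave any purple look-alike of the part that bears tube_a_center alone.

How it is judged:
By the outcome, as a careful person would: the job done as asked, in the order asked, and still so for the second after the job is handed in, with the robot touching nothing.
It also fails if it takes over 42 s, if anything falls off the work surface, if the arm or the gripper's body presses on something with over 40 N, if the wrist force passes 120 N, or if a joint passes its speed limit or range.

### The arm

A 7-joint arm with a two-finger parallel gripper is mounted at the origin on the work surface. World frame = base frame: x ahead of the robot, y to its left, z up, the work surface at z = 0. Lengths are in m, angles in rad, forces in N, time in s.
With the tool pointing down it reaches from about 0.425 to 0.95 m from the base axis. Payload 16.7 kg.
Tool frame: the origin (TCP) lies at the very end of the fingers, on their centre line; the grasp point (between the pads) lies 19 mm behind it; z points along the fingers, y is the line along which they close (so a half turn about z gives the same grasp; the last joint's range is limited). The gripper opens to 94 mm and grips with 3 to 60 N. Pads are 16 mm wide; open, the fingers measure 119 mm over their backs; the gripper's body (75 mm by 177 mm) begins 78 mm behind the grasp point.
Start: joints at [-1.325, 0.426, 0.074, 1.606, -0.034, 1.111, -0.067], TCP at [0.26, 0.623, 0.205] pointing down, gripper open.
Joint ranges: [-2.85, 2.85], [-0.5, 2.14], [-1.23, 1.37], [0.21, 2.46], [-1.02, 4.16], [0.16, 2.05], [-2.73, 2.73]. Speed limits (rad/s): [1.89, 1.89, 2.39, 2.39, 3.01, 3.01, 3.01].

### API

Orientations are given as [roll, pitch, yaw] about the fixed x, y, z axes, in that order (R = Rz(yaw) Ry(pitch) Rx(roll)).
In Python, from plant import sense, imaging, workorder gives the robot as it stands.
- The arm moves only by the shell command python3 -m handwheel 'ROWS'. ROWS is JSON, one flat list of numbers, 7 for each row, row after row: the opening, from 0 (shut) to 1 (fully open), then the shift along the tool's x, y, z in m, then the turn, a rotation vector about the tool's x, y, z in degrees. A call has 1 to 5 rows; each row is the pose to reach, as a shift and turn from the pose commanded when the call began, along the tool's axes at that moment; what a row does not reach only later rows make up. A row lasts 1/10 s, in which the tool goes at most 50 mm and 8.59 degrees, less where a joint would pass 70% of its speed; a pose out of reach is approached as far as the arm can. A call with a gripper value outside its range is refused whole. The fingers move at their own pace and stop on an object; the grip force is fixed at half the most. Time passes only in rows, so rows that repeat a pose let the fingers close. It gives the time, the measured TCP pose, the force, the opening and the grip force at its end, in the units of the state.
- sense(): the state, without advancing time (a new reading comes with each control period).
- imaging.read_camera(name): name is "scene" or "top"; returns the picture (420x560x3 uint8, red, green, blue); there is no depth.
- imaging.get_calibration(name): a dict with "intrinsics" (3x3 intrinsics, pixels), "extrinsics" (4x4, takes a point from camera to world coordinates). Camera axes: x right, y down, z forward; pixel columns grow to the right and rows downward; lengths in m; the calibration is good to about 2 mm. A picture is of the moment at which its call begins. get_calibration takes no time and is no camera call.
- workorder.finish_job(): hands the job in; it is judged then, once.
The state is a dict: "clock": time; "joint_pos": joint angles; "joint_vel": joint speeds; "tau": joint torques, N m; "tool_pos": TCP position; "orientation": TCP orientation; "ft_force": force on the tool from outside, world axes, zero at the start; "moment": the same for the moment, N m; "finger_gap": opening from 0.0 (shut) to 1.0 (fully open); "gripper_force": force on a finger pad.
Only numpy, scipy, OpenCV 4.12 (cv2) and the standard library are available. Lean on these libraries where they do the work, as an engineer would, in place of code of your own. Each camera call takes 0.05 s, during which the arm holds its last target. There are 200 camera calls.

## Working session

There is one attempt and no reset: what is moved stays moved. The work goes in short steps, Python scripts to look and compute and a shell command to move; the robot and the scene stay as the last step left them, time stands still between calls to the robot, and variables do not carry over. Pictures are saved under pics/ and viewed, at most 10 in all, crops included, and the job is handed in when it is done.

```bash
mkdir -p pics; ls; python3 - <<'E'
from plant import sense, imaging
import cv2,json
for n in("scene","top"):
    cv2.imwrite(f"pics/{n}0.png",imaging.read_camera(n)[:,:,::-1])
    c=imaging.get_calibration(n);print(n,c["intrinsics"],c["extrinsics"])
s=sense();print(s)
E
```

```text
pics
scene [[384.52099248   0.         282.5993076 ]
 [  0.         384.52099248 202.40103878]
 [  0.           0.           1.        ]] [[-0.77068636  0.38827925 -0.50525415  1.05119216]
 [ 0.63706708  0.48656417 -0.59783011  0.53340477]
 [ 0.01371354 -0.7826203  -0.6223483   0.63944177]
 [ 0.          0.          0.          1.        ]]
top [[381.14800333   0.         275.11093042]
 [  0.         381.14800333 210.393508  ]
 [  0.           0.           1.        ]] [[ 0.00477023 -0.98668221  0.16258988  0.45333187]
 [-0.99998369 -0.00521726 -0.00232252  0.00396675]
 [ 0.00313986 -0.16257615 -0.986691    0.89642137]
 [ 0.          0.          0.          1.        ]]
{'clock': 0.1, 'joint_pos': array([-1.32548059,  0.42666322,  0.07386313,  1.60650634, -0.03411144,
        1.11080746, -0.06708455]), 'joint_vel': array([ 0.00066998,  0.00015411,  0.00151691, -0.00078829,  0.00024838,
       -0.00232296,  0.0013083 ]), 'tau': array([ 7.74396700e-03, -9.37451291e+01,  3.67729291e+00, -4.55041158e+01,
       -4.85352916e-02,  1.67454814e-02,  1.76466551e-05]), 'tool_pos': array([0.2595113 , 0.62270891, 0.20486628]), 'orientation': array([-3.14047014e+00,  7.19675124e-05,  2.74674759e+00]), 'ft_force': array([ 0.50966187, -1.09173965,  0.45614121]), 'moment': array([-0.03518389,  0.08929343, -0.0188828 ]), 'gripper_force': 0.0, 'finger_gap': 0.9976032765585329}
```

View pics/scene0.png

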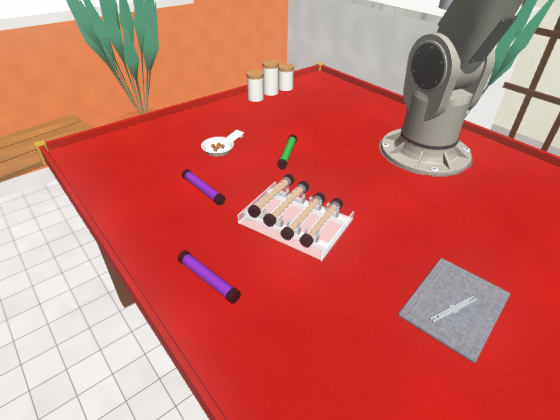

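View pics/top0.png

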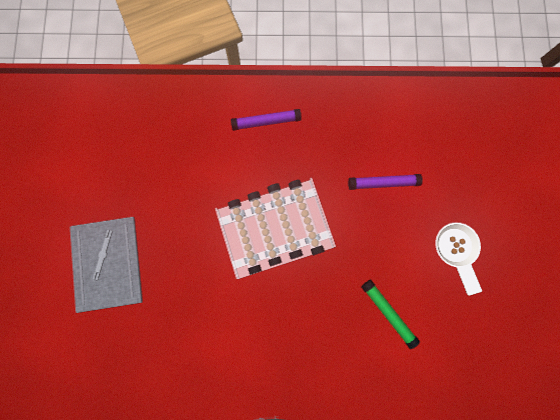

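The top view shows the rack at about (276,229) with four bead tubes. Their far caps are at (235,204), (254,196), (274,188) and (295,184). The look-alikes are the purple tubes at (265,119) and (385,181) and the green one at (391,314). Only the four tubes inside the rack can be meant. Next I need close crops to see which of them sit high.

```bash
python3 - <<'E'
import cv2
a=cv2.imread("pics/top0.png")[172:287,200:350]; b=cv2.imread("pics/scene0.png")[165:265,228:362]
cv2.imwrite("pics/topc.png",cv2.resize(a,None,fx=5,fy=5,interpolation=cv2.INTER_CUBIC))
cv2.imwrite("pics/scenec.png",cv2.resize(b,None,fx=5.9,fy=5.9,interpolation=cv2.INTER_CUBIC))
E
```

```text
(no output)
```

View pics/topc.png

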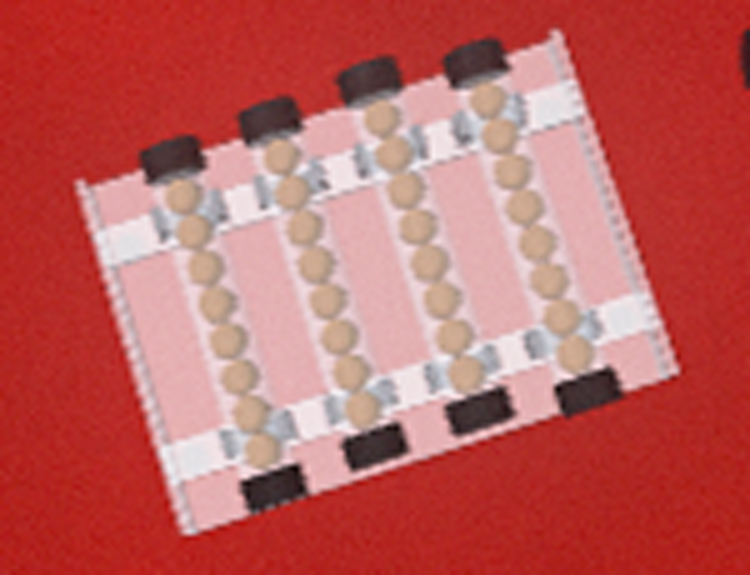

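View pics/scenec.png

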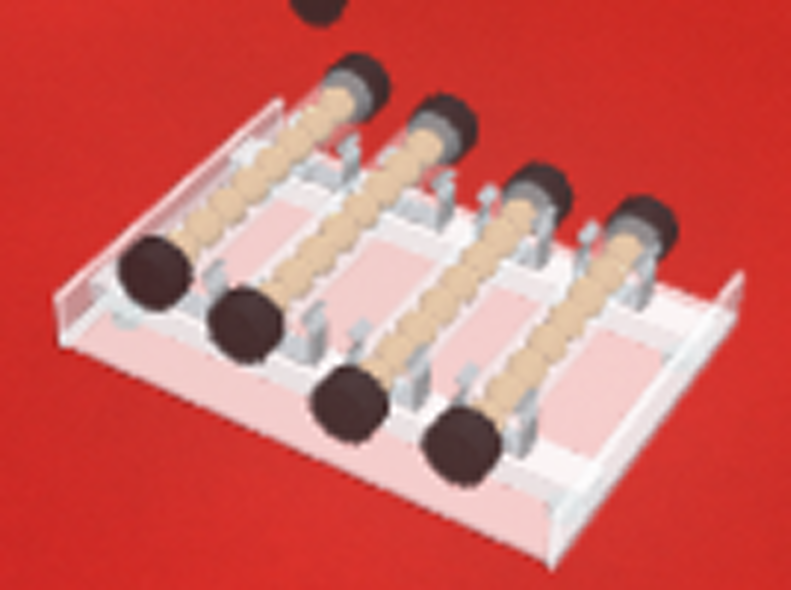

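The scene crop shows the two left tubes (caps at (155,272) and (245,325)) covering their clips, so they ride high. The two right tubes (caps (350,403), (462,445)) show lips beside them, so they are home. Next I'll fit the rack pose and check the tube heights by reprojection.

```bash
cat > h.py <<'E'
import numpy as np
from plant import imaging
C={n:imaging.get_calibration(n) for n in("scene","top")}
def proj(n,P):
    T=np.linalg.inv(C[n]["extrinsics"]);P=np.atleast_2d(P)@T[:3,:3].T+T[:3,3]
    q=P@C[n]["intrinsics"].T;return q[:,:2]/q[:,2:]
def ray(n,uv,z):
    E=C[n]["extrinsics"];d=E[:3,:3]@np.linalg.inv(C[n]["intrinsics"])@np.array([*uv,1.])
    return E[:3,3]+d*(z-E[2,3])/d[2]
def rack(p,X):
    c,s=np.cos(p[2]),np.sin(p[2]);X=np.atleast_2d(X)
    return np.c_[p[0]+c*X[:,0]-s*X[:,1],p[1]+s*X[:,0]+c*X[:,1],X[:,2]]
def tri(us,ut):
    from scipy.optimize import least_squares
    f=lambda P:np.r_[proj("scene",P)[0]-us,proj("top",P)[0]-ut]
    r=least_squares(f,[.6,0,.04]);return r.x,np.abs(r.fun).max()
E
python3 - <<'E'
from h import *
from scipy.optimize import least_squares
import cv2
tp=lambda u,v:(200+u/5,172+v/5); sp=lambda u,v:(228+u/5.9,165+v/5.9)
tc=[tp(80,185),tp(560,33),tp(680,375),tp(187,533)]
# top corners far-left(+x,+y), far-right(+x,-y), near-right(-x,-y), near-left(-x,+y)
M=np.array([[85,118],[85,-118],[-85,-118],[-85,118]])/1000
sc={1:sp(62,342),0:sp(550,567),3:sp(740,318)}
def f(p):
    zt,zb=p[3],p[4]
    r=[proj("top",rack(p,np.c_[M,np.full(4,zt)]))-tc]
    r+=[proj("scene",rack(p,[[*M[i],zb]]))-sc[i] for i in sc]
    return np.concatenate(r).ravel()
r=least_squares(f,[.55,0,.3,.02,.005]);p=r.x;print(p,np.abs(r.fun).max());np.save("p.npy",p)
# tube cap end triangulation: cap centres in both views (left->right in top = right->left in scene)
far_t=[(172,160),(270,120),(370,82),(475,64)]; far_s=[(462,445),(350,403),(245,325),(155,272)]
near_t=[(273,488),(374,446),(479,410),(588,392)]; near_s=[(642,230),(540,195),(442,128),(357,88)]
for i in range(4):
    print("high" ,i,[np.round(np.r_[tri(sp(*a),tp(*b))[0],tri(sp(*a),tp(*b))[1]],3) for a,b in((far_s[i],far_t[i]),(near_s[i],near_t[i]))])
im=cv2.resize(cv2.imread("pics/scene0.png")[165:265,228:362],None,fx=5.9,fy=5.9)
for y in(-72,-24,24,72):
    for z,c in((39,(0,255,0)),(56,(255,0,0))):
        q=(proj("scene",rack(p,[[-.085,y/1e3,z/1e3],[.085,y/1e3,z/1e3]]))-[228,165])*5.9
        cv2.line(im,*[tuple(map(int,k)) for k in q],c,2)
cv2.imwrite("pics/ov.png",im)
E
```

```text
[0.5568624  0.0009525  0.31631692 0.02024162 0.00371585] 1.0167732350535061
high 0 [array([0.609, 0.095, 0.039, 0.081]), array([0.461, 0.047, 0.039, 0.21 ])]
high 1 [array([0.628, 0.051, 0.039, 0.066]), array([0.48 , 0.002, 0.04 , 0.076])]
high 2 [array([0.642, 0.005, 0.056, 0.121]), array([ 0.495, -0.044,  0.056,  0.128])]
high 3 [array([ 0.651, -0.043,  0.056,  0.156]), array([ 0.503, -0.092,  0.055,  0.053])]
```

View pics/ov.png

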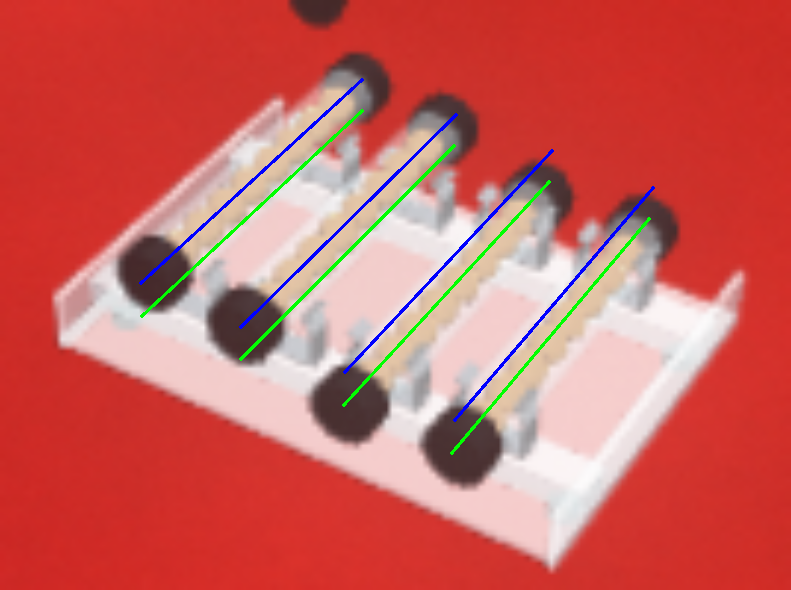

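The fit is confirmed: the tubes at rack y = +72 and +24 triangulate to z = 39 mm (home). The two at y = -24 and -72 (top view right) are at 56 mm, so they are the loose ones and lie in places 1 and 2. The rack is at (0.557, 0.001) with yaw 18.1°. I'll press with shut fingers at rack x = ±32, just inside the clips, with the closing line along the tube.

```bash
cat > go.py <<'E'
import sys
from h import *
from plant import sense
from scipy.spatial.transform import Rotation as R
# usage: go.py rackx racky z(m): shift in tool axes and turn (deg) from here
p=np.load("p.npy");x,y,z=map(float,sys.argv[1:4]);s=sense()
T=R.from_euler("xyz",s["orientation"]);G=R.from_euler("xyz",[np.pi,0,p[2]+np.pi/2])
W=rack(p,[[x,y,z]])[0]
print("world",W.round(4),"d",T.inv().apply(W-s["tool_pos"]).round(4),"turn",(T.inv()*G).as_rotvec(degrees=True).round(2),"F",s["ft_force"].round(1),"t",s["clock"])
E
python3 go.py .032 -.072 .12
```

```text
world [ 0.6097 -0.0575  0.12  ] d [-0.5849 -0.4931  0.0855] turn [-6.000e-02  3.000e-02  4.925e+01] F [ 0.5 -1.1  0.5] t 0.1
```

```bash
python3 -m handwheel '[0,-0.585,-0.493,0,0,0,49, 0,-0.585,-0.493,0,0,0,49, 0,-0.585,-0.493,0,0,0,49, 0,-0.585,-0.493,0,0,0,49, 0,-0.585,-0.493,0,0,0,49]'; python3 go.py .032 -.072 .12
```

```text
clock: 0.6
tool_pos: [0.3745, 0.3988, 0.2053]
orientation: [-3.141, -0.0, 1.991]
ft_force: [1.1, 0.6, -0.0]
finger_gap: 0.612
gripper_force: 0.0
world [ 0.6097 -0.0575  0.12  ] d [-0.5125  0.0287  0.0853] turn [-0.02 -0.    5.93] F [ 1.1  0.6 -0. ] t 0.6
```

```bash
python3 -m handwheel '[0,-0.512,0.029,0,0,0,6, 0,-0.512,0.029,0,0,0,6, 0,-0.512,0.029,0,0,0,6, 0,-0.512,0.029,0,0,0,6, 0,-0.512,0.029,0,0,0,6]'; python3 go.py .032 -.072 .12
```

```text
clock: 1.1
tool_pos: [0.4905, 0.1774, 0.2056]
orientation: [3.141, -0.0, 1.892]
ft_force: [1.0, 1.4, -0.1]
finger_gap: 0.184
gripper_force: 0.0
world [ 0.6097 -0.0575  0.12  ] d [-0.2606  0.0388  0.0855] turn [ 0.01 -0.02  0.29] F [ 1.   1.4 -0.1] t 1.1
```

```bash
python3 -m handwheel '[0,-0.26,0.039,0.04,0,0,0, 0,-0.26,0.039,0.04,0,0,0, 0,-0.26,0.039,0.04,0,0,0, 0,-0.26,0.039,0.04,0,0,0, 0,-0.26,0.039,0.04,0,0,0]'; python3 -m handwheel '[0,0,0,0,0,0,0, 0,0,0,0,0,0,0]'; python3 go.py .032 -.072 .075
```

```text
clock: 1.6
tool_pos: [0.6026, -0.0428, 0.1674]
orientation: [-3.141, -0.0, 1.892]
ft_force: [1.2, 1.8, 0.9]
finger_gap: 0.003
gripper_force: 0.0
clock: 1.8
tool_pos: [0.6018, -0.0424, 0.1672]
orientation: [-3.14, 0.0, 1.889]
ft_force: [0.1, 0.3, 0.8]
finger_gap: 0.004
gripper_force: 0.0
world [ 0.6097 -0.0575  0.075 ] d [-0.0168  0.0028  0.0922] turn [-0.08  0.01  0.13] F [0.1 0.3 0.8] t 1.8
```

```bash
python3 -m handwheel '[0,-0.017,0.003,0.045,0,0,0, 0,-0.017,0.003,0.089,0,0,0, 0,-0.017,0.003,0.089,0,0,0, 0,-0.017,0.003,0.089,0,0,0, 0,-0.017,0.003,0.089,0,0,0]'; python3 go.py .032 -.072 .052; python3 - <<'E'
from h import *
import cv2
im=[]
for n,(u,v) in(("scene",(228,140)),("top",(215,150))):
    im.append(cv2.resize(imaging.read_camera(n)[v:v+130,u:u+130,::-1],None,fx=3.07,fy=4.2*3.07/4.2,interpolation=2))
cv2.imwrite("pics/l1.png",np.hstack(im))
E
```

```text
clock: 2.3
tool_pos: [0.6114, -0.0554, 0.0812]
orientation: [3.139, 0.0, 1.893]
ft_force: [0.3, 0.4, 0.4]
finger_gap: 0.005
gripper_force: 0.0
world [ 0.6097 -0.0575  0.052 ] d [-0.0015 -0.0024  0.0292] turn [0.14 0.02 0.34] F [0.3 0.4 0.4] t 2.3
```

View pics/l1.png

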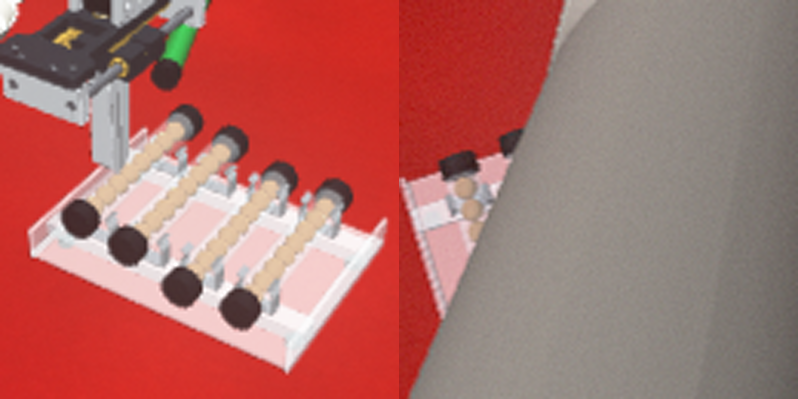

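```bash
python3 - <<'E'
from h import *
p=np.load("p.npy")
f=lambda P:((proj("scene",P)-[228,140])*3.07).round(0)
print("tcp",f([.6114,-.0554,.0812]),"below at tube top",f([.6114,-.0554,.069]),"tube axis",f(rack(p,[[x,-.072,.056] for x in(-.08,.032,.08)])))
E
```

```text
tcp [[111. 165.]] below at tube top [[112. 178.]] tube axis [[186. 121.]
 [112. 189.]
 [ 77. 221.]]
```

```bash
python3 -m handwheel '[0,-0.001,-0.002,0.010,0,0,0, 0,-0.001,-0.002,0.014,0,0,0, 0,-0.001,-0.002,0.018,0,0,0, 0,-0.001,-0.002,0.020,0,0,0, 0,-0.001,-0.002,0.022,0,0,0]'; python3 go.py .032 -.072 .052
```

```text
clock: 2.9
tool_pos: [0.6084, -0.0578, 0.0567]
orientation: [-3.141, -0.0, 1.892]
ft_force: [-0.5, -0.1, 9.1]
finger_gap: 0.007
gripper_force: 4.9
world [ 0.6097 -0.0575  0.052 ] d [-0.0001  0.0013  0.0047] turn [-0.02 -0.01  0.28] F [-0.5 -0.1  9.1] t 2.9
```

```bash
python3 -m handwheel '[0,0,0,0.001,0,0,0, 0,0,0,0.002,0,0,0, 0,0,0,0.003,0,0,0, 0,0,0,0.003,0,0,0]'; python3 go.py .032 -.072 .052
```

```text
clock: 3.3
tool_pos: [0.609, -0.0586, 0.0555]
orientation: [3.141, 0.0, 1.891]
ft_force: [-10.0, -1.9, 31.8]
finger_gap: 0.005
gripper_force: 14.8
world [ 0.6097 -0.0575  0.052 ] d [0.0008 0.001  0.0035] turn [0.05 0.01 0.23] F [-10.   -1.9  31.8] t 3.3
```

The force rise at z = 55.5 mm matches the top of a tube with one end home and tilted towards the other. Next I'll lift and press the other end.

```bash
python3 -m handwheel '[0,0,0,-0.030,0,0,0, 0,0,0,-0.030,0,0,0, 0,0,0,-0.030,0,0,0]'; python3 go.py -.032 -.072 .078
```

```text
clock: 3.6
tool_pos: [0.6087, -0.0577, 0.0841]
orientation: [3.141, 0.0, 1.892]
ft_force: [-0.0, 0.4, -0.6]
finger_gap: 0.004
gripper_force: 0.0
world [ 0.5488 -0.0774  0.078 ] d [ 0.0002 -0.063   0.006 ] turn [0.03 0.   0.28] F [-0.   0.4 -0.6] t 3.6
```

```bash
python3 -m handwheel '[0,0,-0.04,0,0,0,0, 0,0,-0.063,0,0,0,0, 0,0,-0.063,0.006,0,0,0, 0,0,-0.063,0.006,0,0,0]'; python3 go.py -.032 -.072 .056
```

```text
clock: 4.0
tool_pos: [0.5483, -0.0774, 0.0769]
orientation: [-3.14, -0.001, 1.892]
ft_force: [-0.2, 0.3, -0.5]
finger_gap: 0.004
gripper_force: 0.0
world [ 0.5488 -0.0774  0.056 ] d [-0.0002  0.0005  0.0209] turn [-0.07 -0.03  0.28] F [-0.2  0.3 -0.5] t 4.0
```

```bash
python3 -m handwheel '[0,0,0,0.006,0,0,0, 0,0,0,0.010,0,0,0, 0,0,0,0.014,0,0,0, 0,0,0,0.018,0,0,0, 0,0,0,0.020,0,0,0]'; python3 go.py -.032 -.072 .052
```

```text
clock: 4.5
tool_pos: [0.549, -0.0776, 0.0573]
orientation: [-3.141, 0.0, 1.892]
ft_force: [-1.2, -0.9, 2.2]
finger_gap: 0.001
gripper_force: 1.2
world [ 0.5488 -0.0774  0.052 ] d [ 0.0003 -0.0001  0.0053] turn [-0.04  0.01  0.29] F [-1.2 -0.9  2.2] t 4.5
```

```bash
python3 -m handwheel '[0,0,0,0.002,0,0,0, 0,0,0,0.004,0,0,0, 0,0,0,0.005,0,0,0, 0,0,0,0.005,0,0,0]'; python3 go.py -.032 -.072 .052
```

```text
clock: 4.9
tool_pos: [0.5489, -0.0776, 0.0527]
orientation: [-3.141, -0.0, 1.892]
ft_force: [-0.0, -0.7, -0.1]
finger_gap: 0.008
gripper_force: 0.0
world [ 0.5488 -0.0774  0.052 ] d [0.0002 0.     0.0007] turn [-0.01 -0.    0.28] F [-0.  -0.7 -0.1] t 4.9
```

```bash
python3 -m handwheel '[0,0,0,0.001,0,0,0, 0,0,0,0.0018,0,0,0, 0,0,0,0.0018,0,0,0]'; python3 go.py 0 -.072 .052
```

```text
clock: 5.2
tool_pos: [0.5492, -0.078, 0.0518]
orientation: [3.141, 0.0, 1.892]
ft_force: [-2.9, -1.4, 13.2]
finger_gap: 0.004
gripper_force: 6.8
world [ 0.5793 -0.0675  0.052 ] d [ 0.0005  0.0318 -0.0002] turn [0.04 0.01 0.26] F [-2.9 -1.4 13.2] t 5.2
```

The -x end is home at 52 mm. Now a quick check press on the +x end.

```bash
python3 -m handwheel '[0,0,0,-0.012,0,0,0, 0,0,0.032,-0.012,0,0,0, 0,0,0.064,-0.012,0,0,0, 0,0,0.064,-0.005,0,0,0, 0,0,0.064,-0.003,0,0,0]'; python3 -m handwheel '[0,0,0,0.001,0,0,0, 0,0,0,0.002,0,0,0, 0,0,0,0.003,0,0,0,0,0,0,0.003,0,0,0]'; python3 go.py .032 -.072 .052
```

```text
clock: 5.7
tool_pos: [0.6096, -0.0572, 0.0538]
orientation: [-3.141, 0.0, 1.893]
ft_force: [-0.8, -0.5, -0.7]
finger_gap: 0.011
gripper_force: 0.0
clock: 6.1
tool_pos: [0.6093, -0.0582, 0.0519]
orientation: [3.141, 0.0, 1.891]
ft_force: [-4.7, -1.2, 10.5]
finger_gap: 0.006
gripper_force: 5.1
world [ 0.6097 -0.0575  0.052 ] d [ 0.0005  0.0006 -0.0001] turn [0.01 0.   0.23] F [-4.7 -1.2 10.5] t 6.1
```

Both ends of tube 1 are at 52 mm. Now tube 2 (place 2).

```bash
python3 -m handwheel '[0,0,0,-0.032,0,0,0, 0,0,0,-0.032,0,0,0, 0,0.048,0,-0.032,0,0,0, 0,0.048,0,-0.026,0,0,0, 0,0.048,0,-0.026,0,0,0]'; python3 go.py .032 -.024 .056
```

```text
clock: 6.6
tool_pos: [0.5938, -0.0106, 0.0766]
orientation: [-3.141, -0.001, 1.894]
ft_force: [0.1, -0.9, 0.2]
finger_gap: 0.006
gripper_force: 0.0
world [ 0.5947 -0.0119  0.056 ] d [-0.0015  0.0005  0.0206] turn [-0.04 -0.04  0.41] F [ 0.1 -0.9  0.2] t 6.6
```

```bash
python3 -m handwheel '[0,-0.001,0,0.006,0,0,0, 0,-0.001,0,0.010,0,0,0, 0,-0.001,0,0.014,0,0,0, 0,-0.001,0,0.017,0,0,0, 0,-0.001,0,0.019,0,0,0]'; python3 -m handwheel '[0,0,0,0.001,0,0,0, 0,0,0,0.002,0,0,0, 0,0,0,0.002,0,0,0]'; python3 go.py .032 -.024 .052
```

```text
clock: 7.1
tool_pos: [0.5948, -0.0138, 0.0577]
orientation: [-3.141, 0.0, 1.891]
ft_force: [-0.7, 0.6, 1.4]
finger_gap: 0.004
gripper_force: 0.0
clock: 7.4
tool_pos: [0.5948, -0.0136, 0.0564]
orientation: [-3.141, 0.0, 1.891]
ft_force: [-2.8, -2.3, 10.5]
finger_gap: 0.004
gripper_force: 4.6
world [ 0.5947 -0.0119  0.052 ] d [0.0017 0.0005 0.0044] turn [-0.01  0.01  0.24] F [-2.8 -2.3 10.5] t 7.4
```

```bash
python3 -m handwheel '[0,0.001,0,0.001,0,0,0, 0,0.001,0,0.0015,0,0,0]'; python3 -m handwheel '[0,0,0,-0.028,0,0,0, 0,0,0,-0.028,0,0,0, 0,0,-0.032,-0.028,0,0,0, 0,0,-0.064,-0.028,0,0,0, 0,0,-0.064,-0.022,0,0,0]';  python3 go.py -.032 -.024 .056
```

```text
clock: 7.6
tool_pos: [0.5948, -0.0132, 0.0557]
orientation: [3.141, 0.001, 1.891]
ft_force: [-7.1, -4.4, 27.9]
finger_gap: 0.003
gripper_force: 13.4
clock: 8.1
tool_pos: [0.5304, -0.0338, 0.0766]
orientation: [-3.14, -0.001, 1.89]
ft_force: [-0.1, -0.6, -0.2]
finger_gap: 0.004
gripper_force: 0.0
world [ 0.5339 -0.0318  0.056 ] d [0.0007 0.004  0.0205] turn [-0.08 -0.05  0.14] F [-0.1 -0.6 -0.2] t 8.1
```

```bash
python3 -m handwheel '[0,0.001,0.003,0.006,0,0,0, 0,0.001,0.003,0.010,0,0,0, 0,0.001,0.003,0.014,0,0,0, 0,0.001,0.003,0.018,0,0,0, 0,0.001,0.003,0.021,0,0,0]'; python3 -m handwheel '[0,0,0,0.002,0,0,0, 0,0,0,0.003,0,0,0, 0,0,0,0.003,0,0,0]'; python3 go.py -.032 -.024 .052
```

```text
clock: 8.6
tool_pos: [0.5368, -0.03, 0.055]
orientation: [-3.141, 0.0, 1.892]
ft_force: [-0.1, 0.2, -0.2]
finger_gap: 0.007
gripper_force: 0.0
clock: 8.9
tool_pos: [0.5365, -0.0302, 0.0524]
orientation: [-3.141, 0.0, 1.892]
ft_force: [-0.0, -0.2, -1.0]
finger_gap: 0.006
gripper_force: 0.0
world [ 0.5339 -0.0318  0.052 ] d [-0.0007 -0.0029  0.0004] turn [-0.01  0.01  0.28] F [-0.  -0.2 -1. ] t 8.9
```

```bash
python3 -m handwheel '[0,0,0,0.001,0,0,0, 0,0,0,0.002,0,0,0, 0,0,0,0.002,0,0,0]'; python3 -m handwheel '[0,0,0,-0.012,0,0,0, 0,0,0.032,-0.012,0,0,0, 0,0,0.062,-0.012,0,0,0, 0,0,0.062,-0.005,0,0,0, 0,0,0.062,-0.003,0,0,0]'; python3 -m handwheel '[0,0,0,0.001,0,0,0, 0,0,0,0.002,0,0,0, 0,0,0,0.003,0,0,0,0,0,0,0.003,0,0,0]'; python3 go.py .032 -.024 .052
```

```text
clock: 9.2
tool_pos: [0.5368, -0.0306, 0.0516]
orientation: [3.141, 0.0, 1.892]
ft_force: [-6.2, -1.0, 21.1]
finger_gap: 0.002
gripper_force: 10.6
clock: 9.7
tool_pos: [0.5949, -0.0105, 0.053]
orientation: [-3.141, 0.0, 1.893]
ft_force: [-1.2, -0.4, -0.3]
finger_gap: 0.005
gripper_force: 0.0
clock: 10.1
tool_pos: [0.5946, -0.0115, 0.0517]
orientation: [3.142, -0.0, 1.891]
ft_force: [-6.3, -1.6, 17.0]
finger_gap: 0.005
gripper_force: 8.5
world [ 0.5947 -0.0119  0.052 ] d [-0.0004  0.     -0.0003] turn [ 0.   -0.01  0.22] F [-6.3 -1.6 17. ] t 10.1
```

Contact at 52 mm at both ends. Next I'll lift clear and verify by camera.

```bash
python3 -m handwheel '[0,0,0,-0.05,0,0,0, 0,0,0,-0.1,0,0,0, 0,0,0,-0.15,0,0,0, 0,0.05,0,-0.15,0,0,0, 0,0.1,0,-0.15,0,0,0]'; python3 -m handwheel '[0,0.25,0,0,0,0,0, 0,0.25,0,0,0,0,0, 0,0.25,0,0,0,0,0, 0,0.25,0,0,0,0,0, 0,0.25,0,0,0,0,0]' >/dev/null; python3 -m handwheel '[0,0.1,0,0,0,0,0, 0,0.1,0,0,0,0,0, 0,0.1,0,0,0,0,0]'; python3 - <<'E'
from h import *
import cv2
a=imaging.read_camera("top")[:,:,::-1];b=imaging.read_camera("scene")[:,:,::-1]
cv2.imwrite("pics/t2.png",a);cv2.imwrite("pics/s2.png",b)
A=cv2.resize(a[165:290,205:345],(400,357),interpolation=2);B=cv2.resize(b[160:285,225:365],(400,357),interpolation=2)
lo=lambda x:cv2.resize(x[60:360,80:520],(400,240))
cv2.imwrite("pics/fin.png",np.vstack([np.hstack([A,B]),np.hstack([lo(a),lo(b)])]))
E
```

```text
clock: 10.6
tool_pos: [0.5636, 0.084, 0.2025]
orientation: [3.138, -0.0, 1.888]
ft_force: [1.0, 1.6, -0.5]
finger_gap: 0.004
gripper_force: 0.0
clock: 11.4
tool_pos: [0.4489, 0.4228, 0.2001]
orientation: [-3.141, -0.002, 1.9]
ft_force: [0.2, -0.6, -0.5]
finger_gap: 0.002
gripper_force: 0.0
```

View pics/fin.png

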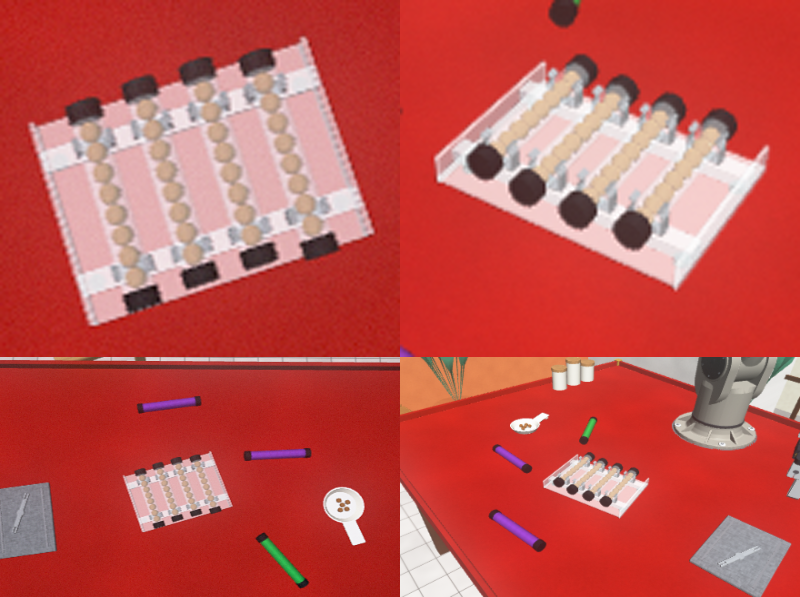

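The picture shows all four tubes at the same height with lips visible on both sides. Their near caps in the scene crop are at (485,161), (527,187), (578,209) and (632,229). The spoon rest, ring opener and look-alikes have not moved. Handing in.

```bash
python3 -c "
from plant import workorder;print(workorder.finish_job())"
```

```text
the job is handed in; nothing more can be done
None
```

I pressed the two loose tubes (places 1 and 2) fully home and level, with their tops at about 52 mm at both ends, left everything else where it was, and handed the job in at about 11.5 s.

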